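# Tip the drained test-tube rack down and push it home

### The arm

A 7-joint arm with a two-finger parallel gripper is mounted at the origin on the work surface. World frame = base frame: x ahead of the robot, y to its left, z up, the work surface at z = 0. Lengths are in m, angles in rad, forces in N, time in s.
With the tool pointing down it reaches from about 0.425 to 1.025 m from the base axis. Payload 3.6 kg.
Tool frame: the origin (TCP) lies midway between the tips of the shut fingers; the grasp point (between the pads) lies 19 mm behind it; z points along the fingers, y is the line along which they close (so a half turn about z gives the same grasp; the last joint's range is limited). The gripper opens to 85 mm and grips with 20 to 120 N. Pads are 22 mm wide; open, the fingers measure 114 mm over their backs; the gripper's body (76 mm by 85 mm) begins 54 mm behind the grasp point. The pads swing forward as they close: fully open they stand 13 mm farther back than shut.
Start: joints at [-1.435, 0.591, 0.048, 1.609, -0.033, 0.943, -0.034], TCP at [0.165, 0.706, 0.231] pointing down, gripper open.
Joint ranges: [-2.69, 2.69], [-0.47, 2.24], [-1.27, 1.36], [0.19, 2.51], [-1.53, 4.68], [0.08, 2.07], [-3.09, 3.09]. Speed limits (rad/s): [2.57, 2.57, 3.14, 3.14, 3.14, 3.14, 3.14].

### API

Orientations are given as a unit quaternion [w, x, y, z].
In Python, from workcell import bot gives the robot as it stands.
- The arm moves only by the tool carry_out, never from a script. Its argument "motion" is a list of rows, each an object of numbers: "wx", "wy", "wz": the turn, a rotation vector about the tool's x, y, z in rad; "dx", "dy", "dz": the shift along the tool's x, y, z in mm; "jaw": the finger opening in mm, from 0 to 85.4. In form: [{"wx": .., "wy": .., "wz": .., "dx": .., "dy": .., "dz": .., "jaw": ..}, ...]. A call has 1 to 8 rows; each row shifts and turns the commanded pose from where the row before left it, along the tool's axes as they then stand; what a row does not reach is not made up. A row lasts 1/10 s, in which the tool goes at most 50 mm and 8.59 degrees, less where a joint would pass 70% of its speed; a pose out of reach is approached as far as the arm can. A call with a gripper value outside its range is refused whole. The fingers move at their own pace and stop on an object; "squeeze" is the grip in N (left out, the last holds). Time passes only in rows, so rows that do not move let the fingers close. It gives the time, the measured TCP pose, the force, the opening and the grip force at its end, in the units of the state.
- bot.get_obs(): the state, without advancing time (a new reading comes with each control period).
- bot.get_image(name): name is "scene" or "top" or "wrist"; returns a dict with "frame" (420x560x3 uint8, red, green, blue), "K" (3x3 intrinsics, pixels), "pose" (4x4, takes a point from camera to world coordinates). Camera axes: x right, y up, looking along -z (the intrinsics and any distortion apply to the point x, -y, -z); pixel columns grow to the right and rows downward; lengths in m; the calibration is good to about 2 mm. A picture is of the moment at which its call begins. There is no depth.
- bot.sign_off(): hands the job in; it is judged then, once.
The state is a dict: "clock": time; "joint_pos": joint angles; "qvel": joint speeds; "joint_efforts": joint torques, N m; "position": TCP position; "eef_rot": TCP orientation; "force": force on the tool from outside, world axes, zero at the start; "moment": the same for the moment, N m; "finger_gap": opening from 0.0 (shut) to 1.0 (fully open); "grasp_force": force on a finger pad.
Only numpy, scipy, OpenCV 4.12 (cv2) and the standard library are available. Lean on these libraries where they do the work, as an engineer would, in place of code of your own. Each camera call takes 0.05 s, during which the arm holds its last target. There are 200 camera calls.

### The job

The long wooden test-tube rack has been left standing on its end to drain. Push it over so that it comes down flat with its holes facing up, let it come to rest clear of the wooden stop strip on the bench, and then push it up to the strip until its long side is flush against it, the whole rack beside the strip. Only push the rack, never lift or carry it, and leave the short rack and everything else on the bench where it stands.

Things in the scene. Friction and masses are not known exactly. Their poses are not given: they have to be found in the camera images.
- rack: Long wooden rack, a solid block 160 x 56 x 50 mm, 0.2 to 0.45 kg, five 19 mm holes in a row in one face; starts standing on end, 160 mm tall. Origin: centre of the end it stands on. z: along its 160 mm length (up at the start). y: the way the holes open (holes face y = +25 mm, plain foot face y = -25 mm), at the start to the robot's left within 0.6 rad. x: across its width (long sides x = +-28 mm).
- rack_mid (a point): Middle of the long rack's block (80 mm along its z), same axes; 80 mm high while it stands, 25 mm when it lies flat. The rack lands holes-up when its upper part is pushed on the holes face, towards its own -y. Pushed 100 mm or more above the bench it tips rather than slides; it balances at about 0.3 rad of lean, then falls on by itself.
- strip: The stop strip: a light wooden bar fixed to the bench, 20 mm thick (x), 400 mm long (y), 25 mm high. Origin: centre of its underside. Its x points away from the robot (within 0.3 rad), so the face to push the rack against is at x = -10 mm; with the rack flush there, the rack's middle is at x = -38 mm and its length lies along the strip's y.
- short_rack: Bystander, leave it alone: short wooden block 56 x 80 x 50 mm (x, y, z) with two closed glass test tubes standing 50 mm out of its top; stands on the bench beside the strip's right end. Origin: centre of its underside.
- beaker: Bystander: glass beaker, 68 mm across, 90 mm tall. Origin: centre of its underside.
- dish: Bystander: flat white ceramic dish, 90 mm across, 18 mm tall. Origin: centre of its underside.
- vial: Bystander: small amber glass jar, 36 mm across, 60 mm tall. Origin: centre of its underside.
- reagent: Bystander: white plastic reagent bottle, 68 mm across, 170 mm tall. Origin: centre of its underside.
- flask: Bystander: conical-bodied stoppered glass flask, 80 mm across at the foot, 194 mm tall. Origin: centre of its underside.
- wash: Bystander: white wash bottle with a bent spout, 62 mm across, 175 mm tall with the spout. Origin: centre of its underside.

How it is judged:
On the way, in this order (a step that is already met when the one before it is completed fails the run):
1. the long rack has come down flat, holes up, and rests clear of the strip (angle between rack's own y axis and vertical below 0.1 rad and height (world z) of rack_mid below 0.032 m and linear speed of rack below 0.02 m/s and angular speed of rack below 0.1 rad/s and x of rack_mid in the frame of strip below -0.046 m), for 0.3 s.
2. the long rack lies flush against the strip (angle between rack's own y axis and vertical below 0.1 rad and height (world z) of rack_mid below 0.032 m and linear speed of rack below 0.02 m/s and angular speed of rack below 0.1 rad/s and x of rack_mid in the frame of strip between -0.044 and -0.03 m and angle between the z axis of rack and the y axis of strip, either way round below 0.05 rad and y of rack_mid in the frame of strip between -0.13 and 0.13 m), for 0.2 s.
At the end, for the whole second after the job is handed in: The long rack lies flat at rest, holes up (within 0.1 rad), its long side against the strip's near face: its middle within 6 mm of the flush position, its length parallel to the strip within 0.05 rad, its middle no more than 130 mm from the strip's middle along the strip (all of step 2); the robot touches nothing.
It fails at once if the long rack is lifted or carried (its middle higher than 110 mm, or raised above 50 mm while level) (height (world z) of rack_mid above 0.11 m or (angle between rack's own y axis and vertical below 0.2 rad and height (world z) of rack_mid above 0.05 m)).
It fails at once if the short rack is moved more than 20 mm or tipped (distance of short_rack from where it was at the start of the episode above 0.02 m or angle between short_rack's own z axis and vertical above 0.3 rad).
It fails at once if one of the other things on the bench is moved more than 20 mm or tipped (distance of any of beaker, dish, vial, reagent, flask, wash from where it was at the start of the episode above 0.02 m or angle between any of beaker, dish, vial, reagent, flask, wash's own z axis and vertical above 0.3 rad).
It also fails if it takes over 51 s, if anything falls off the work surface, if the arm or the gripper's body presses on something with over 40 N, if the wrist force passes 120 N, or if a joint passes its speed limit or range.

## Working session

There is one attempt and no reset: what is moved stays moved. The work goes in short steps, Python scripts to look and compute and a tool call to move; the robot and the scene stay as the last step left them, time stands still between calls to the robot, and variables do not carry over. Pictures are saved under pics/ and viewed, at most 10 in all, crops included, and the job is handed in when it is done.

Besides the shell and the picture viewer there is one more tool, called after "Request:" as name(argument=value, ...) on one line, values as JSON. carry_out: Moves the arm, as the interface text tells. Its arguments: {"type":"object","properties":{"motion":{"type":"array"},"squeeze":{"type":"number"}},"required":["motion"]}

```bash
mkdir -p pics
cat > h.py <<'E'
import numpy as np, cv2
from workcell import bot
from scipy.spatial.transform import Rotation as R
def snap(n,f):
    d=bot.get_image(n); cv2.imwrite('pics/'+f,cv2.cvtColor(d['frame'],cv2.COLOR_RGB2BGR)); np.savez('pics/'+f+'.npz',**d); return d
def ray(d,u,v,z):
    p=np.linalg.inv(d['K'])@[u,v,1]; r=d['pose'][:3,:3]@[p[0],-p[1],-p[2]]; o=d['pose'][:3,3]
    return o+r*(z-o[2])/r[2]
def proj(d,P):
    c=np.linalg.inv(d['pose'])@np.append(P,1); p=d['K']@[c[0],-c[1],-c[2]]; return p[:2]/p[2]
E
python3 - <<'E'
from h import *
for n in('scene','top'):
    d=snap(n,n+'0.png'); print(list(d),d['K'].round(1).tolist(),d['pose'].round(3).tolist())
o=bot.get_obs();print(o)
E
```

```text
['frame', 'K', 'pose'] [[488.8, 0.0, 280.5], [0.0, 488.8, 218.2], [0.0, 0.0, 1.0]] [[0.267, -0.802, 0.535, 1.189], [0.964, 0.228, -0.14, -0.115], [-0.009, 0.553, 0.833, 1.048], [0.0, 0.0, 0.0, 1.0]]
['frame', 'K', 'pose'] [[424.0, 0.0, 271.9], [0.0, 424.0, 208.4], [0.0, 0.0, 1.0]] [[0.028, 0.997, -0.069, 0.51], [-1.0, 0.029, 0.002, 0.019], [0.004, 0.069, 0.998, 0.998], [0.0, 0.0, 0.0, 1.0]]
{'clock': 0.1, 'joint_pos': array([-1.43450431,  0.59204157,  0.0482779 ,  1.60969463, -0.03328216,
        0.94270638, -0.03369495]), 'qvel': array([-0.00153038, -0.00079715,  0.00065016, -0.00360469, -0.00146813,
        0.00135778, -0.00014667]), 'joint_efforts': array([ 4.78213027e-03, -5.49996650e+01,  1.55353881e+00, -1.98826808e+01,
        9.77387797e-03,  3.82102109e-03,  1.71451994e-06]), 'position': array([0.16494487, 0.7052187 , 0.23024411]), 'eef_rot': array([-5.99402500e-05,  1.14584834e-01,  9.93412940e-01, -1.02126146e-03]), 'force': array([ 0.5480102 ,  0.03528099, -0.58700539]), 'moment': array([0.02802279, 0.00394748, 0.01555798]), 'grasp_force': 0.0, 'finger_gap': 1.0004322919137114}
```

View pics/scene0.png

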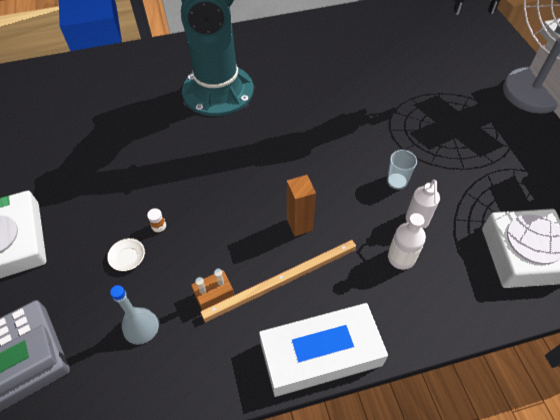

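View pics/top0.png

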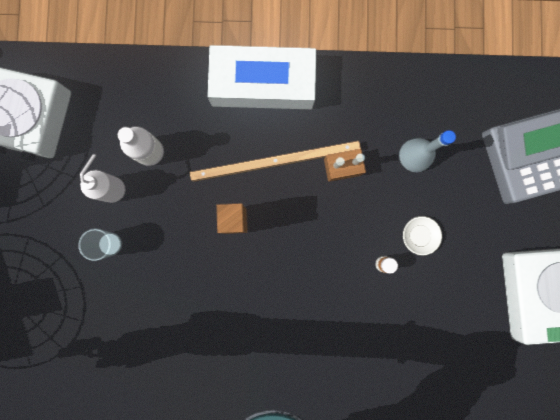

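The scene view shows the standing rack at about (300,205), the strip from (203,316) to (355,245), and the short rack at (213,288). In the top view the rack's top face is at (231,218), the strip runs (190,177)–(360,146), and the short rack is at (345,165) with the vial, dish and flask to its right.

Run:
```python
from h import *
def ld(f): return dict(np.load('pics/'+f+'.npz'))
t=ld('top0.png'); s=ld('scene0.png')
for n,d,rois in(('top',t,{'strip':(185,138,180,45),'rack':(210,198,40,40),'short':(322,148,46,36)}),('scene',s,{'strip':(195,238,165,85),'rack':(280,170,42,70)})):
    hsv=cv2.cvtColor(d['frame'],cv2.COLOR_RGB2HSV)
    for k,(x,y,w,h) in rois.items():
        c=hsv[y:y+h,x:x+w]
        if k=='strip': m=cv2.inRange(c,(8,60,150),(25,190,255))
        else: m=cv2.inRange(c,(4,100,50),(22,255,175))
        cs,_=cv2.findContours(m,cv2.RETR_EXTERNAL,cv2.CHAIN_APPROX_NONE); cc=max(cs,key=cv2.contourArea)+[x,y]
        r=cv2.minAreaRect(cc.reshape(-1,1,2).astype(np.int32)); b=cv2.boxPoints(r)
        print(n,k,np.round(r[0],1),np.round(r[1],1),cv2.contourArea(cc))
        zz={'strip':.025,'rack':.16,'short':.05}[k]
        for p in b: print('  ',p.round(1),ray(d,*p,zz).round(4))
        ap=cv2.approxPolyDP(cc,3,True).reshape(-1,2); print('  poly',[(p.tolist(),ray(d,*p,zz)[:2].round(3).tolist(),ray(d,*p,0)[:2].round(3).tolist()) for p in ap])
for k,p,z in(('dish',(422,236),.018),('vial',(389,265),.06),('flask',(417,155),.04),('beaker',(100,245),.05),('wash',(92,180),.12),('reagent',(127,134),.17)): print(k,ray(t,*p,z).round(3))
big=[cv2.resize(d['frame'][y:y+h,x:x+w],(400,400),interpolation=cv2.INTER_CUBIC) for d,(x,y,w,h) in((t,(205,190,50,50)),(s,(265,165,80,80)))]
cv2.imwrite('pics/c.png',np.hstack(big)[:,:,::-1])
```

```text
top strip [276.8 171.8] [ 32.1 172.3] 1810.5
   [189.2 171.6] [0.657  0.2107 0.025 ]
   [358.7 140.5] [ 0.7416 -0.1805  0.025 ]
   [364.5 172. ] [ 0.6678 -0.195   0.025 ]
   [195.  203.2] [0.5842 0.1943 0.025 ]
  poly [([364, 170], [0.673, -0.194], [0.677, -0.199]), ([362, 164], [0.686, -0.189], [0.691, -0.194]), ([333, 166], [0.68, -0.122], [0.684, -0.125]), ([338, 157], [0.701, -0.133], [0.706, -0.137]), ([346, 160], [0.695, -0.152], [0.699, -0.156]), ([361, 153], [0.712, -0.186], [0.717, -0.192]), ([356, 141], [0.74, -0.174], [0.746, -0.179]), ([190, 172], [0.656, 0.209], [0.66, 0.214]), ([190, 176], [0.647, 0.208], [0.65, 0.213]), ([196, 179], [0.64, 0.194], [0.644, 0.199]), ([322, 155], [0.705, -0.096], [0.71, -0.099]), ([327, 158], [0.698, -0.107], [0.703, -0.111]), ([332, 178], [0.652, -0.12], [0.655, -0.124])]
top rack [231.3 218.1] [29.6 29.5] 315.5
   [216.  203.9] [0.5737 0.1284 0.16  ]
   [245.5 202.8] [0.5776 0.07   0.16  ]
   [246.6 232.3] [0.5191 0.0659 0.16  ]
   [217.1 233.4] [0.5153 0.1241 0.16  ]
  poly [([242, 204], [0.575, 0.077], [0.587, 0.088]), ([239, 203], [0
[... 1850 characters left out ...]
236.] [0.6824 0.0933 0.16  ]
  poly [([306, 174], [0.516, 0.125], [0.395, 0.168]), ([287, 180], [0.521, 0.077], [0.401, 0.112]), ([307, 175], [0.52, 0.126], [0.399, 0.169]), ([313, 187], [0.557, 0.129], [0.443, 0.173]), ([305, 196], [0.576, 0.104], [0.466, 0.143]), ([295, 199], [0.578, 0.08], [0.468, 0.115]), ([287, 182], [0.527, 0.076], [0.407, 0.11]), ([287, 221], [0.629, 0.046], [0.529, 0.076]), ([294, 236], [0.67, 0.05], [0.577, 0.08]), ([312, 230], [0.666, 0.092], [0.572, 0.129]), ([315, 191], [0.569, 0.13], [0.457, 0.174])]
dish [ 0.524 -0.331  0.018]
vial [ 0.457 -0.244  0.06 ]
flask [ 0.708 -0.311  0.04 ]
beaker [0.483 0.397 0.05 ]
wash [0.619 0.393 0.12 ]
reagent [0.707 0.308 0.17 ]
```

View pics/c.png

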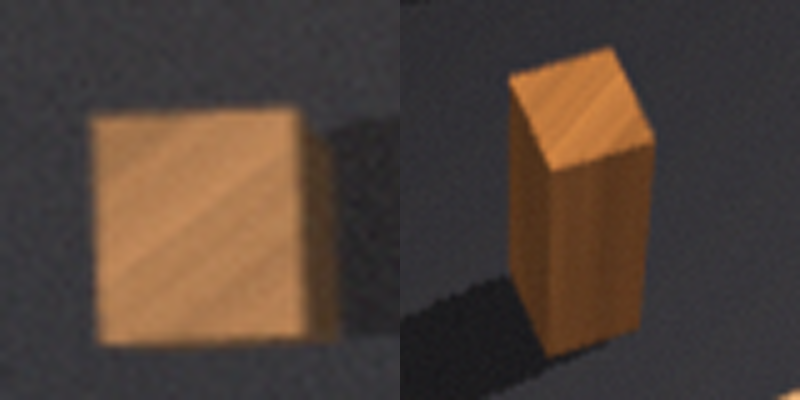

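The crop shows the standing rack's top face, with corners in the top image at about (216.5,204.4), (242.5,203.4), (243.3,232.3) and (217.9,233.1). Cast to z = 0.16 that gives 57 x 51 mm, which matches the given size. Rack centre is about (0.546, 0.100) with yaw about 0.07. Strip centre is about (0.69, 0.015) with yaw about 0.2. Next I'll move to the rack's left side.

Request:
carry_out(motion=[{"dx": -30.4,"dy": -26.9,"jaw": 0},{"dx": -30.4,"dy": -26.9,"jaw": 0},{"dx": -30.4,"dy": -26.9,"jaw": 0},{"dx": -30.4,"dy": -26.9,"jaw": 0},{"dx": -30.4,"dy": -26.9,"jaw": 0},{"dx": -30.4,"dy": -26.9,"jaw": 0},{"dx": -30.4,"dy": -26.9,"jaw": 0},{"dx": -30.4,"dy": -26.9,"jaw": 0}], squeeze=20)

```text
invalid input
```

Request:
carry_out(motion=[{"dx": -30.4,"dy": -26.9,"jaw": 0},{"dx": -30.4,"dy": -26.9,"jaw": 0},{"dx": -30.4,"dy": -26.9,"jaw": 0},{"dx": -30.4,"dy": -26.9,"jaw": 0},{"dx": -30.4,"dy": -26.9,"jaw": 0},{"dx": -30.4,"dy": -26.9,"jaw": 0},{"dx": -30.4,"dy": -26.9,"jaw": 0},{"jaw": 0}])

```text
invalid input
```

Request:
carry_out(motion=[{"wz": -0.1,"jaw": 0},{"wz": -0.1,"jaw": 0},{"wz": -0.1,"jaw": 0},{"jaw": 0}])

```text
invalid input
```

Run:
```python
from h import *
o=bot.get_obs(); q=o['eef_rot']; print(o['clock'],o['position'].round(4),R.from_quat(q[[1,2,3,0]]).as_matrix().round(3).tolist(),o['finger_gap'])
```

```text
0.1 [0.1649 0.7052 0.2302] [[-0.974, 0.228, -0.0], [0.228, 0.974, -0.002], [-0.0, -0.002, -1.0]] 1.0004322919137114
```

The calls were refused, so probably every key has to be given.

Request:
carry_out(motion=[{"wx": 0,"wy": 0,"wz": 0,"dx": -30.4,"dy": -26.9,"dz": 0,"jaw": 0},{"wx": 0,"wy": 0,"wz": 0,"dx": -30.4,"dy": -26.9,"dz": 0,"jaw": 0},{"wx": 0,"wy": 0,"wz": 0,"dx": -30.4,"dy": -26.9,"dz": 0,"jaw": 0},{"wx": 0,"wy": 0,"wz": 0,"dx": -30.4,"dy": -26.9,"dz": 0,"jaw": 0},{"wx": 0,"wy": 0,"wz": 0,"dx": -30.4,"dy": -26.9,"dz": 0,"jaw": 0},{"wx": 0,"wy": 0,"wz": 0,"dx": -30.4,"dy": -26.9,"dz": 0,"jaw": 0},{"wx": 0,"wy": 0,"wz": 0,"dx": -30.4,"dy": -26.9,"dz": 0,"jaw": 0},{"wx": 0,"wy": 0,"wz": 0,"dx": -30.4,"dy": -26.9,"dz": 0,"jaw": 0}], squeeze=20)

```text
clock: 0.9
position: [0.3535, 0.4393, 0.231]
eef_rot: [-0.0, 0.115, 0.993, -0.0]
force: [0.3, 0.1, 0.1]
finger_gap: 0.0
grasp_force: 0.0
```

Request:
carry_out(motion=[{"wx": 0,"wy": 0,"wz": 0,"dx": -34.7,"dy": -30.6,"dz": 0,"jaw": 0},{"wx": 0,"wy": 0,"wz": 0,"dx": -34.7,"dy": -30.6,"dz": 0,"jaw": 0},{"wx": 0,"wy": 0,"wz": 0,"dx": -34.7,"dy": -30.6,"dz": 0,"jaw": 0},{"wx": 0,"wy": 0,"wz": 0,"dx": -34.7,"dy": -30.6,"dz": 0,"jaw": 0},{"wx": 0,"wy": 0,"wz": 0,"dx": -34.7,"dy": -30.6,"dz": 0,"jaw": 0},{"wx": 0,"wy": 0,"wz": 0,"dx": -34.7,"dy": -30.6,"dz": 0,"jaw": 0},{"wx": 0,"wy": 0,"wz": 0,"dx": -34.7,"dy": -30.6,"dz": 0,"jaw": 0},{"wx": 0,"wy": 0,"wz": 0,"dx": 0,"dy": 0,"dz": 0,"jaw": 0}])

```text
clock: 1.7
position: [0.5448, 0.1687, 0.2315]
eef_rot: [0.002, 0.121, 0.993, -0.002]
force: [0.7, 0.4, 0.1]
finger_gap: 0.003
grasp_force: 0.0
```

Request:
carry_out(motion=[{"wx": 0,"wy": 0,"wz": -0.1,"dx": 0,"dy": 0,"dz": 0,"jaw": 0},{"wx": 0,"wy": 0,"wz": -0.1,"dx": 0,"dy": 0,"dz": 0,"jaw": 0},{"wx": 0,"wy": 0,"wz": -0.1,"dx": 0,"dy": 0,"dz": 25,"jaw": 0},{"wx": 0,"wy": 0,"wz": 0,"dx": 0,"dy": 0,"dz": 40,"jaw": 0},{"wx": 0,"wy": 0,"wz": 0,"dx": 0,"dy": 0,"dz": 36,"jaw": 0},{"wx": 0,"wy": 0,"wz": 0,"dx": 0,"dy": 0,"dz": 0,"jaw": 0}])

```text
clock: 2.3
position: [0.5365, 0.1762, 0.126]
eef_rot: [-0.005, -0.035, 0.999, -0.002]
force: [-0.1, -0.6, 0.2]
finger_gap: 0.001
grasp_force: 0.0
```

Run:
```python
from h import *
o=bot.get_obs(); q=o['eef_rot']; print(o['clock'],o['position'].round(4),R.from_quat(q[[1,2,3,0]]).as_matrix().round(3).tolist(),o['finger_gap'])
t=snap('top','top1.png'); s=snap('scene','scene1.png')
cv2.imwrite('pics/c1.png',np.hstack([cv2.resize(t['frame'][120:270,150:380],(480,313)),cv2.resize(s['frame'][100:330,180:420],(320,313))])[:,:,::-1])
```

```text
2.3 [0.5365 0.1762 0.126 ] [[-0.997, -0.071, -0.01], [-0.071, 0.997, -0.004], [0.01, -0.003, -1.0]] 0.000676956311142752
```

View pics/c1.png

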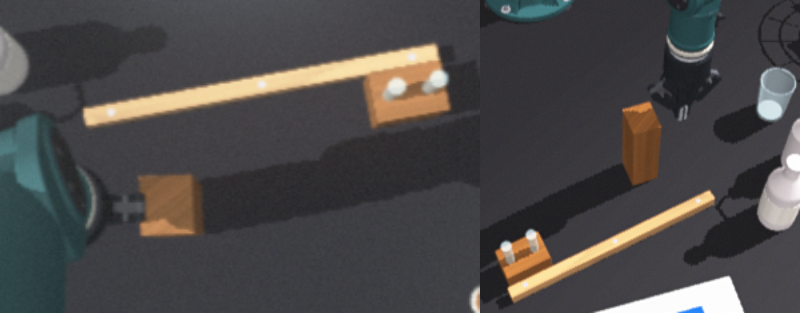

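The pictures show the shut fingers just left of the rack at half height of its upper part, centred on its face (crop rows ~207 against ~205). Now the push along tool -y.

Request:
carry_out(motion=[{"wx": 0,"wy": 0,"wz": 0,"dx": 0,"dy": -12,"dz": 0,"jaw": 0},{"wx": 0,"wy": 0,"wz": 0,"dx": 0,"dy": -10,"dz": 0,"jaw": 0},{"wx": 0,"wy": 0,"wz": 0,"dx": 0,"dy": -8,"dz": 0,"jaw": 0},{"wx": 0,"wy": 0,"wz": 0,"dx": 0,"dy": -8,"dz": 0,"jaw": 0},{"wx": 0,"wy": 0,"wz": 0,"dx": 0,"dy": -8,"dz": 0,"jaw": 0},{"wx": 0,"wy": 0,"wz": 0,"dx": 0,"dy": -8,"dz": 0,"jaw": 0},{"wx": 0,"wy": 0,"wz": 0,"dx": 0,"dy": -8,"dz": 0,"jaw": 0},{"wx": 0,"wy": 0,"wz": 0,"dx": 0,"dy": -8,"dz": 0,"jaw": 0}])

```text
clock: 3.2
position: [0.5461, 0.1069, 0.1307]
eef_rot: [0.0, -0.035, 0.999, 0.0]
force: [-0.0, 0.8, 5.4]
finger_gap: 0.002
grasp_force: 2.5
```

Request:
carry_out(motion=[{"wx": 0,"wy": 0,"wz": 0,"dx": 0,"dy": -8,"dz": 0,"jaw": 0},{"wx": 0,"wy": 0,"wz": 0,"dx": 0,"dy": -8,"dz": 0,"jaw": 0},{"wx": 0,"wy": 0,"wz": 0,"dx": 0,"dy": -5,"dz": 0,"jaw": 0},{"wx": 0,"wy": 0,"wz": 0,"dx": 0,"dy": 0,"dz": 0,"jaw": 0},{"wx": 0,"wy": 0,"wz": 0,"dx": 0,"dy": 0,"dz": 0,"jaw": 0},{"wx": 0,"wy": 0,"wz": 0,"dx": 0,"dy": 0,"dz": 0,"jaw": 0},{"wx": 0,"wy": 0,"wz": 0,"dx": 0,"dy": 0,"dz": 0,"jaw": 0},{"wx": 0,"wy": 0,"wz": 0,"dx": 0,"dy": 0,"dz": 0,"jaw": 0}])

```text
clock: 4.0
position: [0.5483, 0.0858, 0.1315]
eef_rot: [0.001, -0.035, 0.999, -0.0]
force: [-0.5, -0.3, 8.0]
finger_gap: 0.0
grasp_force: 3.5
```

Run:
```python
from h import *
t=snap('top','top2.png'); s=snap('scene','scene2.png')
cv2.imwrite('pics/c2.png',np.hstack([cv2.resize(t['frame'][120:270,150:380],(480,313)),cv2.resize(s['frame'][100:330,180:420],(320,313))])[:,:,::-1])
```

```text
(no output)
```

View pics/c2.png

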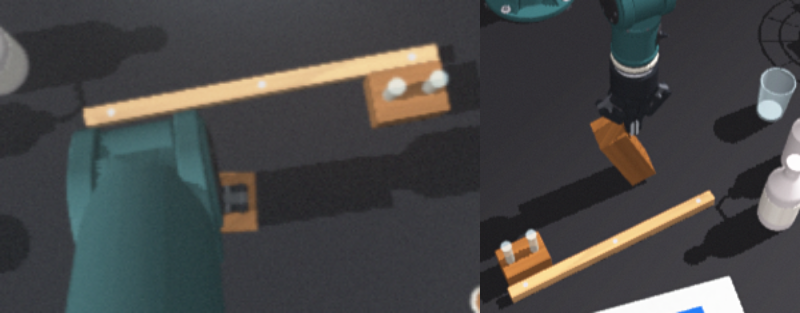

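The crop shows the rack leaning about 0.3–0.5 rad with the fingertip still on its holes face. It hasn't fallen, and the rack is pressing up on the tool with 8 N. I'll zoom in and work out the lean.

Run:
```python
from h import *
s=dict(np.load('pics/scene2.png.npz'))
for th in(.2,.3,.4,.5,.6,.7):
    print(th,[proj(s,[x,.0745-.16*np.sin(th)+b*np.cos(th),.16*np.cos(th)+b*np.sin(th)]).round(0).tolist() for x,b in((.52,0),(.576,0),(.576,.05),(.52,.05))])
cv2.imwrite('pics/c3.png',cv2.resize(s['frame'][155:245,240:340],(800,600),interpolation=cv2.INTER_CUBIC)[:,:,::-1])
```

```text
0.2 [[272.0, 184.0], [279.0, 203.0], [300.0, 195.0], [293.0, 176.0]]
0.3 [[266.0, 186.0], [272.0, 205.0], [293.0, 197.0], [286.0, 178.0]]
0.4 [[260.0, 189.0], [266.0, 208.0], [286.0, 199.0], [279.0, 180.0]]
0.5 [[254.0, 192.0], [260.0, 212.0], [278.0, 201.0], [272.0, 182.0]]
0.6 [[248.0, 196.0], [254.0, 215.0], [271.0, 204.0], [265.0, 184.0]]
0.7 [[243.0, 199.0], [249.0, 219.0], [265.0, 207.0], [258.0, 188.0]]
```

View pics/c3.png

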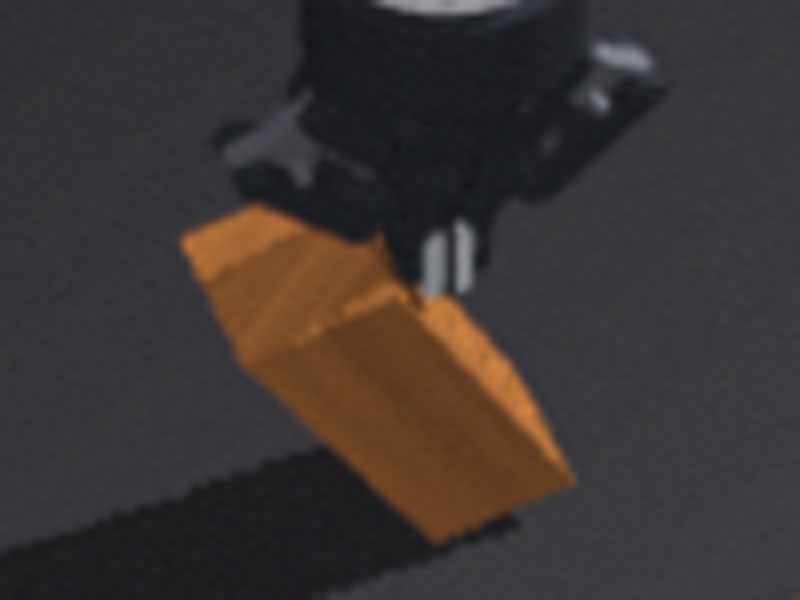

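The lean is about 0.35 rad (top-face corner at image (263,191)), just about the balance point. The tool is pressing lightly down on the top edge, so I'll push on and rise a little.

Request:
carry_out(motion=[{"wx": 0,"wy": 0,"wz": 0,"dx": 0,"dy": -4,"dz": -4,"jaw": 0},{"wx": 0,"wy": 0,"wz": 0,"dx": 0,"dy": -6,"dz": -4,"jaw": 0},{"wx": 0,"wy": 0,"wz": 0,"dx": 0,"dy": -6,"dz": -3,"jaw": 0},{"wx": 0,"wy": 0,"wz": 0,"dx": 0,"dy": -6,"dz": -2,"jaw": 0},{"wx": 0,"wy": 0,"wz": 0,"dx": 0,"dy": -6,"dz": 0,"jaw": 0},{"wx": 0,"wy": 0,"wz": 0,"dx": 0,"dy": -6,"dz": 0,"jaw": 0},{"wx": 0,"wy": 0,"wz": 0,"dx": 0,"dy": 0,"dz": 0,"jaw": 0},{"wx": 0,"wy": 0,"wz": 0,"dx": 0,"dy": 0,"dz": 0,"jaw": 0}])

```text
clock: 4.9
position: [0.5493, 0.0523, 0.1432]
eef_rot: [-0.0, -0.035, 0.999, 0.0]
force: [-0.5, -0.5, 0.3]
finger_gap: -0.0
grasp_force: 0.0
```

Run:
```python
from h import *
o=bot.get_obs(); print(o['position'],o['force'])
t=snap('top','top4.png'); s=snap('scene','scene4.png')
cv2.imwrite('pics/c4.png',np.hstack([cv2.resize(t['frame'][120:270,150:380],(480,313)),cv2.resize(s['frame'][100:330,180:420],(320,313))])[:,:,::-1])
```

```text
[0.54933287 0.05227558 0.14315807] [-0.5114192  -0.45618035  0.30913728]
```

View pics/c4.png

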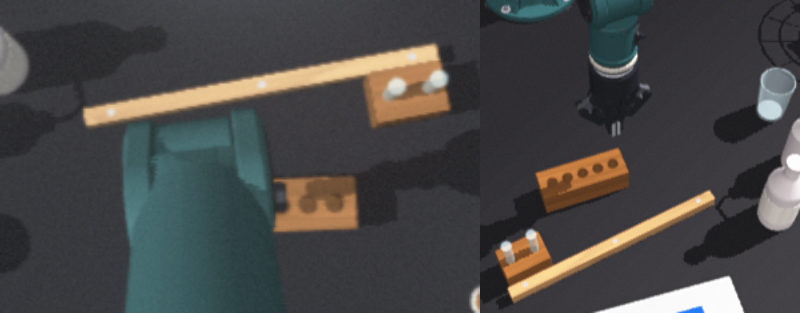

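It has come down flat with all five holes up (scene crop 537–628, 150–210), well clear of the strip. Now measuring where it lies and the strip's line.

Run:
```python
from h import *
s=dict(np.load('pics/scene4.png.npz')); t=dict(np.load('pics/top4.png.npz'))
for p in((537,172),(619,150),(628,172),(545,196)): print('scn',ray(s,180+(p[0]-480)*.75,100+p[1]*.735,.05).round(3))
for p in((357,177),(359,228)): print('top',ray(t,150+p[0]*.479,120+p[1]*.479,.05).round(3))
# strip near face, top cam, line of its lower (near) edge in columns 200..315 (z=.025)
h=cv2.cvtColor(np.load('pics/top0.png.npz')['frame'],cv2.COLOR_RGB2HSV); m=cv2.inRange(h,(8,60,150),(25,190,255))
t0=dict(np.load('pics/top0.png.npz'))
for nm,f in(('near',max),('far',min)):
    P=[]
    for u in range(200,316,3):
        v=[y for y in range(140,185) if m[y,u]]
        if v: P.append(ray(t0,u,f(v)+(.5 if nm=='near' else -.5),.025)[:2])
    P=np.array(P); k=np.polyfit(P[:,1],P[:,0],1); print(nm,k,'x at y=0; yaw',-np.arctan(k[0]), np.std(P[:,0]-np.polyval(k,P[:,1])))
```

```text
scn [ 0.533 -0.088  0.05 ]
scn [0.528 0.069 0.05 ]
scn [0.578 0.071 0.05 ]
scn [ 0.585 -0.084  0.05 ]
top [ 0.587 -0.093  0.05 ]
top [ 0.532 -0.096  0.05 ]
near [-0.21654261  0.68217456] x at y=0; yaw 0.21325014822675883 0.0006736522512750147
far [-0.21923586  0.70237234] x at y=0; yaw 0.21582132532838338 0.0006946155309948437
```

The rack's middle is at about (0.556, -0.011) with yaw about 0.04. The strip's near face is at x = 0.682 for y = 0, with yaw 0.214. I'll turn the tool to the strip's direction, open the fingers for a wide contact, and go down on the robot side of the rack.

Request:
carry_out(motion=[{"wx": 0,"wy": 0,"wz": -0.145,"dx": 0,"dy": 0,"dz": 0,"jaw": 0},{"wx": 0,"wy": 0,"wz": 0,"dx": 21.6,"dy": -15.8,"dz": 0,"jaw": 85},{"wx": 0,"wy": 0,"wz": 0,"dx": 21.6,"dy": -15.8,"dz": 0,"jaw": 85},{"wx": 0,"wy": 0,"wz": 0,"dx": 21.6,"dy": -15.8,"dz": 0,"jaw": 85},{"wx": 0,"wy": 0,"wz": 0,"dx": 21.6,"dy": -15.8,"dz": 0,"jaw": 85},{"wx": 0,"wy": 0,"wz": 0,"dx": 0,"dy": 0,"dz": 0,"jaw": 85},{"wx": 0,"wy": 0,"wz": 0,"dx": 0,"dy": 0,"dz": 0,"jaw": 85},{"wx": 0,"wy": 0,"wz": 0,"dx": 0,"dy": 0,"dz": 0,"jaw": 85}])

```text
clock: 5.8
position: [0.4797, -0.0267, 0.1435]
eef_rot: [0.001, -0.108, 0.994, 0.0]
force: [-1.0, -0.1, 0.7]
finger_gap: 0.995
grasp_force: 0.0
```

Request:
carry_out(motion=[{"wx": 0,"wy": 0,"wz": 0,"dx": 0,"dy": 0,"dz": 30,"jaw": 85},{"wx": 0,"wy": 0,"wz": 0,"dx": 0,"dy": 0,"dz": 30,"jaw": 85},{"wx": 0,"wy": 0,"wz": 0,"dx": 0,"dy": 0,"dz": 30,"jaw": 85},{"wx": 0,"wy": 0,"wz": 0,"dx": 0,"dy": 0,"dz": 25,"jaw": 85},{"wx": 0,"wy": 0,"wz": 0,"dx": 0,"dy": 0,"dz": 15,"jaw": 85},{"wx": 0,"wy": 0,"wz": 0,"dx": 0,"dy": 0,"dz": 3,"jaw": 85},{"wx": 0,"wy": 0,"wz": 0,"dx": 0,"dy": 0,"dz": 0,"jaw": 85},{"wx": 0,"wy": 0,"wz": 0,"dx": 0,"dy": 0,"dz": 0,"jaw": 85}])

```text
clock: 6.6
position: [0.4795, -0.0273, 0.0109]
eef_rot: [0.001, -0.108, 0.994, 0.0]
force: [0.1, 0.2, -0.3]
finger_gap: 0.992
grasp_force: 0.0
```

Run:
```python
from h import *
o=bot.get_obs(); print(o['position'],o['force'])
s=snap('scene','scene5.png'); t=snap('top','top5.png')
cv2.imwrite('pics/c5.png',np.hstack([cv2.resize(t['frame'][120:270,150:380],(480,313)),cv2.resize(s['frame'][100:330,180:420],(320,313))])[:,:,::-1])
```

```text
[ 0.47949597 -0.02731     0.01088531] [ 0.13514816  0.15590007 -0.26177562]
```

View pics/c5.png

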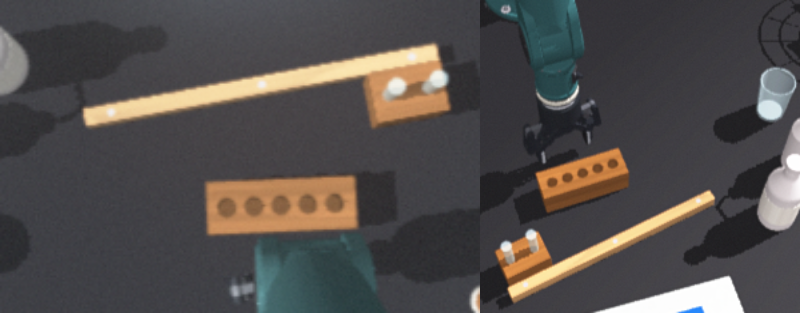

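The fingers straddle the rack's middle on the robot side, with the rack at top crop (206–358, 178–234) and the short rack clear at x ≥ 366. Pushing along the strip's normal needs about 136 mm of travel.

Request:
carry_out(motion=[{"wx": 0,"wy": 0,"wz": 0,"dx": -12,"dy": 0,"dz": 0,"jaw": 85},{"wx": 0,"wy": 0,"wz": 0,"dx": -12,"dy": 0,"dz": 0,"jaw": 85},{"wx": 0,"wy": 0,"wz": 0,"dx": -10,"dy": 0,"dz": 0,"jaw": 85},{"wx": 0,"wy": 0,"wz": 0,"dx": -10,"dy": 0,"dz": 0,"jaw": 85},{"wx": 0,"wy": 0,"wz": 0,"dx": -10,"dy": 0,"dz": 0,"jaw": 85},{"wx": 0,"wy": 0,"wz": 0,"dx": -10,"dy": 0,"dz": 0,"jaw": 85},{"wx": 0,"wy": 0,"wz": 0,"dx": -10,"dy": 0,"dz": 0,"jaw": 85},{"wx": 0,"wy": 0,"wz": 0,"dx": -10,"dy": 0,"dz": 0,"jaw": 85}])

```text
clock: 7.5
position: [0.5612, -0.0095, 0.0102]
eef_rot: [-0.0, -0.108, 0.994, 0.0]
force: [-1.1, -0.2, -0.4]
finger_gap: 0.994
grasp_force: 0.8
```

Request:
carry_out(motion=[{"wx": 0,"wy": 0,"wz": 0,"dx": -8,"dy": 0,"dz": 0,"jaw": 85},{"wx": 0,"wy": 0,"wz": 0,"dx": -8,"dy": 0,"dz": 0,"jaw": 85},{"wx": 0,"wy": 0,"wz": 0,"dx": -6,"dy": 0,"dz": 0,"jaw": 85},{"wx": 0,"wy": 0,"wz": 0,"dx": -4,"dy": 0,"dz": 0,"jaw": 85},{"wx": 0,"wy": 0,"wz": 0,"dx": 0,"dy": 0,"dz": 0,"jaw": 85},{"wx": 0,"wy": 0,"wz": 0,"dx": 0,"dy": 0,"dz": 0,"jaw": 85}])

```text
clock: 8.1
position: [0.5867, -0.0042, 0.0105]
eef_rot: [0.001, -0.107, 0.994, -0.0]
force: [0.0, 0.4, -0.0]
finger_gap: 0.999
grasp_force: 0.0
```

```bash
cat > m.py <<'E'
from h import *
import sys
t=snap('top',sys.argv[1]); h=cv2.cvtColor(t['frame'],cv2.COLOR_RGB2HSV); o=bot.get_obs()
print(o['position'].round(4),((o['position'][:2]-[.689,.015])@[.977,.213]).round(4),o['force'].round(1))
cv2.imwrite('pics/z.png',cv2.resize(t['frame'][130:230,180:380],(800,400),interpolation=cv2.INTER_CUBIC)[:,:,::-1])
E
python3 m.py top6.png
```

```text
[ 0.5864 -0.0043  0.0105] -0.1043 [-0.5 -0.   0.3]
```

View pics/z.png

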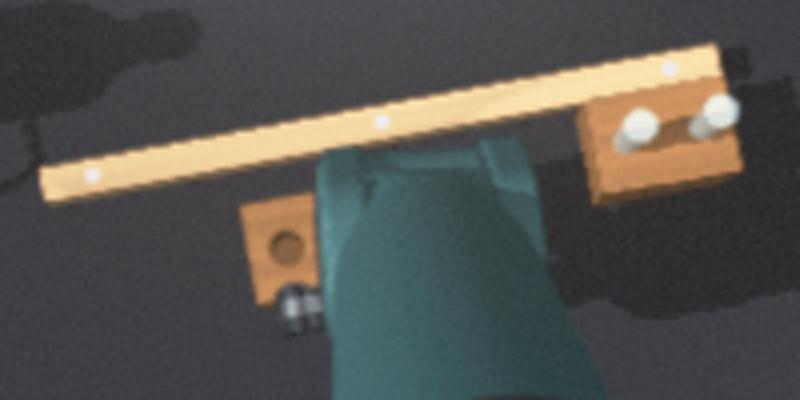

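The rack is aligned with the strip (its left end at crop (240–318, 195–305)), a gap remains, and the short rack at (578–742) is clear. Now closing up slowly.

Request:
carry_out(motion=[{"wx": 0,"wy": 0,"wz": 0,"dx": -4,"dy": 0,"dz": 0,"jaw": 85},{"wx": 0,"wy": 0,"wz": 0,"dx": -4,"dy": 0,"dz": 0,"jaw": 85},{"wx": 0,"wy": 0,"wz": 0,"dx": -4,"dy": 0,"dz": 0,"jaw": 85},{"wx": 0,"wy": 0,"wz": 0,"dx": -4,"dy": 0,"dz": 0,"jaw": 85},{"wx": 0,"wy": 0,"wz": 0,"dx": -3,"dy": 0,"dz": 0,"jaw": 85},{"wx": 0,"wy": 0,"wz": 0,"dx": -2,"dy": 0,"dz": 0,"jaw": 85},{"wx": 0,"wy": 0,"wz": 0,"dx": -2,"dy": 0,"dz": 0,"jaw": 85},{"wx": 0,"wy": 0,"wz": 0,"dx": 0,"dy": 0,"dz": 0,"jaw": 85}])

```text
clock: 8.95
position: [0.609, 0.0008, 0.0103]
eef_rot: [0.0, -0.107, 0.994, 0.0]
force: [-0.5, 0.5, -0.9]
finger_gap: 0.991
grasp_force: 0.6
```

Request:
carry_out(motion=[{"wx": 0,"wy": 0,"wz": 0,"dx": -1.5,"dy": 0,"dz": 0,"jaw": 85},{"wx": 0,"wy": 0,"wz": 0,"dx": -1.5,"dy": 0,"dz": 0,"jaw": 85},{"wx": 0,"wy": 0,"wz": 0,"dx": 0,"dy": 0,"dz": 0,"jaw": 85}])

```text
clock: 9.25
position: [0.6121, 0.0014, 0.0103]
eef_rot: [0.001, -0.107, 0.994, 0.0]
force: [-1.0, -0.3, -0.9]
finger_gap: 0.998
grasp_force: 0.5
```

Request:
carry_out(motion=[{"wx": 0,"wy": 0,"wz": 0,"dx": -1.5,"dy": 0,"dz": 0,"jaw": 85},{"wx": 0,"wy": 0,"wz": 0,"dx": -1.5,"dy": 0,"dz": 0,"jaw": 85},{"wx": 0,"wy": 0,"wz": 0,"dx": 0,"dy": 0,"dz": 0,"jaw": 85}])

```text
clock: 9.55
position: [0.6134, 0.0018, 0.0102]
eef_rot: [-0.001, -0.107, 0.994, -0.0]
force: [-4.1, -1.4, 2.5]
finger_gap: 0.994
grasp_force: 2.0
```

Request:
carry_out(motion=[{"wx": 0,"wy": 0,"wz": 0,"dx": -1.5,"dy": 0,"dz": 0,"jaw": 85},{"wx": 0,"wy": 0,"wz": 0,"dx": -1,"dy": 0,"dz": 0,"jaw": 85},{"wx": 0,"wy": 0,"wz": 0,"dx": 0,"dy": 0,"dz": 0,"jaw": 85}])

```text
clock: 9.85
position: [0.6133, 0.0017, 0.01]
eef_rot: [-0.003, -0.107, 0.994, -0.0]
force: [-8.0, -0.7, 4.9]
finger_gap: 0.996
grasp_force: 3.8
```

The force rises and the tool no longer advances, so the rack is seated. Backing off slowly, then up and away to look.

Request:
carry_out(motion=[{"wx": 0,"wy": 0,"wz": 0,"dx": 3,"dy": 0,"dz": 0,"jaw": 85},{"wx": 0,"wy": 0,"wz": 0,"dx": 6,"dy": 0,"dz": 0,"jaw": 85},{"wx": 0,"wy": 0,"wz": 0,"dx": 15,"dy": 0,"dz": 0,"jaw": 85},{"wx": 0,"wy": 0,"wz": 0,"dx": 30,"dy": 0,"dz": 0,"jaw": 85},{"wx": 0,"wy": 0,"wz": 0,"dx": 35,"dy": 0,"dz": 0,"jaw": 85},{"wx": 0,"wy": 0,"wz": 0,"dx": 35,"dy": 0,"dz": -30,"jaw": 85},{"wx": 0,"wy": 0,"wz": 0,"dx": 0,"dy": 0,"dz": -30,"jaw": 85},{"wx": 0,"wy": 0,"wz": 0,"dx": 0,"dy": 0,"dz": 0,"jaw": 85}])

```text
clock: 10.65
position: [0.4983, -0.0242, 0.0734]
eef_rot: [0.004, -0.107, 0.994, -0.0]
force: [0.8, 0.4, -1.0]
finger_gap: 0.991
grasp_force: 0.0
```

```bash
python3 m.py top7.png
python3 - <<'E'
from h import *
t=dict(np.load('pics/top7.png.npz')); h=cv2.cvtColor(t['frame'],cv2.COLOR_RGB2HSV)
g=cv2.cvtColor(t['frame'],cv2.COLOR_RGB2GRAY).astype(int)
# near (lower) edge of rack top, z=.05: last wood row per column
m=cv2.inRange(h,(4,80,60),(25,255,255)); P=[]
for u in range(246,306,3):
    v=np.where(m[150:215,u])[0]
    if len(v): P.append(ray(t,u,150+v.max()+.5,.05)[:2])
P=np.array(P); k=np.polyfit(P[:,1],P[:,0],1); print('near side yaw',-np.arctan(k[0]),'rms',np.std(P[:,0]-np.polyval(k,P[:,1])),'strip x', ((P-[.689,.015])@[.977,.213]).mean())
E
```

```text
[ 0.4986 -0.0239  0.0723] -0.1943 [ 0.1 -0.4 -1.6]
near side yaw 0.21467887250155576 rms 0.000639921131591044 strip x -0.07100655677409479
```

View pics/z.png

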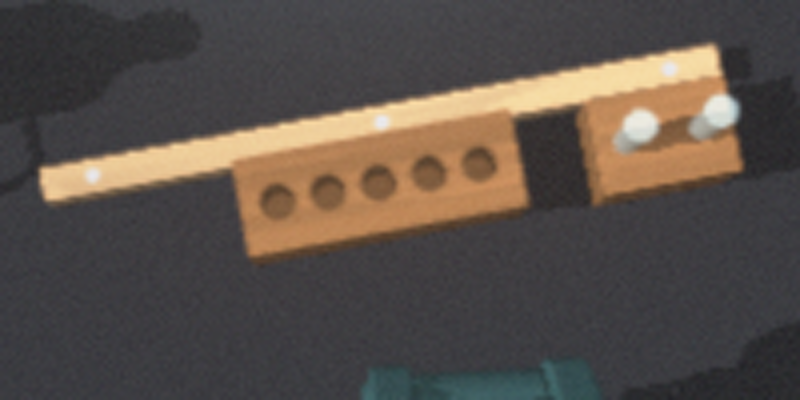

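The rack lies flush along the strip (crop (235–527, 110–262)), parallel within 0.001 rad by the edge fit. The short rack hasn't moved and the arm is clear, so I'm handing in.

```bash
python3 -c "
from workcell import bot; print(bot.sign_off())"
```

```text
the job is handed in; nothing more can be done
None
```

The rack was tipped flat with its holes up, clear of the strip, and then pushed flush along it. The job was handed in with the arm touching nothing; no verdict was returned.

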